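Latch a printing block into the registration bed

ROBOT

A 6-joint arm with a two-finger parallel gripper is mounted at the origin on the work surface. World frame = base frame: x ahead of the robot, y to its left, z up, the work surface at z = 0. Lengths are in m, angles in degrees, forces in N, time in s.
With the tool pointing down it reaches from about 0.25 to 0.725 m from the base axis. Payload 9.7 kg.
Tool frame: the origin (TCP) lies between the finger pads; the fingertips stand 19 mm ahead of it and the grasp point (between the pads) is the TCP; z points along the fingers, y is the line along which they close (so a half turn about z gives the same grasp; the last joint's range is limited). The gripper opens to 85 mm and grips with 20 to 120 N. Pads are 22 mm wide; open, the fingers measure 114 mm over their backs; the gripper's body (76 mm by 85 mm) begins 54 mm behind the grasp point. The pads swing forward as they close: fully open they stand 13 mm farther back than shut.
Start: joints at [67.093, 4.979, 10.078, 95.1, 0, 90], TCP at [0.214, 0.507, 0.25] pointing down, gripper open.
Joint ranges: [-179.16, 179.16], [-48.56, 103.87], [-65.8, 70.77], [-126.05, 130.52], [-82.76, 87.17], [-180, 180]. Speed limits (degrees/s): [127.2, 127.2, 147.25, 180, 180, 180].

INTERFACE

Orientations are given as [roll, pitch, yaw] about the fixed x, y, z axes, in that order (R = Rz(yaw) Ry(pitch) Rx(roll)).
In Python, from workcell import telemetry, camera, calibration, workorder gives the robot as it stands.
- The arm moves only by the tool play_rows, never from a script. Its argument "increments" is a list of rows, each a list of 3 entries, a list of its own where there are three numbers: the shift along the tool's x, y, z in mm, then the turn, a rotation vector about the tool's x, y, z in degrees, then the closure, from 0 (fully open) to 1 (shut). In form: [[[x, y, z], [ax, ay, az], jaw], ...]. A call has 1 to 20 rows; each row is the pose to reach, as a shift and turn from the pose commanded when the call began, along the tool's axes at that moment; what a row does not reach only later rows make up. A row lasts 1/10 s, in which the tool goes at most 50 mm and 8.59 degrees, less where a joint would pass 70% of its speed; a pose out of reach is approached as far as the arm can. A call with a gripper value outside its range is refused whole. The fingers move at their own pace and stop on an object; "grip_force" is the grip in N (left out, the last holds). Time passes only in rows, so rows that repeat a pose let the fingers close. It gives the time, the measured TCP pose, the force, the opening and the grip force at its end, in the units of the state.
- telemetry.get_obs(): the state, without advancing time (a new reading comes with each control period).
- camera(name): name is "scene" or "top" or "wrist"; returns (picture, depth): 384x512x3 uint8, red, green, blue; 384x512 float32, m along the optical axis (not along the pixel's ray), 0 where there is no reading.
- calibration(name): a dict with "vertical_fov" (degrees; the focal length in pixels is half the picture's height over the tangent of half this angle, whatever the lens; pixels are square), "cx", "cy" (the principal point, pixels), "rvec" (rotation vector, rad) and "tvec" (3), from world to camera coordinates, as OpenCV has them; the wrist camera has in their place "hand_eye" (4x4, takes a point from camera to tool coordinates, whose origin is the TCP and whose axes are the flange's). Camera axes: x right, y down, z forward; pixel columns grow to the right and rows downward; lengths in m; the calibration is good to about 2 mm. A picture is of the moment at which its call begins: read the wrist's pose just before it. calibration takes no time and is no camera call.
- workorder.job_done(): hands the job in; it is judged then, once.
The state is a dict: "time": time; "q": joint angles; "qd": joint speeds; "joint_efforts": joint torques, N m; "ee_pos": TCP position; "tcp_rot": TCP orientation; "wrist_force": force on the tool from outside, world axes, zero at the start; "torque": the same for the moment, N m; "opening": finger opening in m; "grasp_force": force on a finger pad.
Only numpy, scipy, OpenCV 4.12 (cv2) and the standard library are available. Lean on these libraries where they do the work, as an engineer would, in place of code of your own. Each camera call takes 0.05 s, during which the arm holds its last target. There are 200 camera calls.

TASK

Take the carved printing block by its orange handle, set it flat in the open near mouth of the registration bed and slide it in along the bed, so that its own leading edge lifts the brass gravity catch and the catch drops behind it; then let go, leaving the block held between the catch and the red sprung pad. Slide slowly and stop as soon as the catch has dropped: do not drive the pad to its end or force the block down, touch neither bed nor catch with the gripper, and leave the other things on the bench alone.

Things in the scene. Friction and masses are not known exactly. Their poses are not given: they have to be found in the camera images.
- block: hand printing block, pale wood, black underside, 100 (its x) x 90 (y) x 24 mm high, 0.2 to 0.45 kg, symmetrical end for end. On top, centred, an orange upright handle bar 56 (x) x 22 (y) mm, from z 24 to 84 mm. Origin: centre of the underside. Goes into the bed with its x along the bed's x, either way round
- grip (a point): point in the block's orange handle on its centre line, 66 mm above the block's underside; pinch the handle across its 22 mm. Fingertips that stay 45 mm or more above the block's underside clear bed, rails and lifted catch, also when opening
- bed: registration bed, fixed: plywood base 350 (x) x 160 (y) x 10 mm, origin centre of its underside; the channel floor is its top, z = 10 mm. Bed +x is the loading direction (away from the robot). Two aluminium rails 14 mm high leave a straight channel 92.6 mm wide about y = 0, from x = -60 to 110 mm; from x = -60 back to -100 mm each flares out by 10 mm; nearer it is open
- mouth (a point): on the channel floor at bed x = -125, y = 0 mm: a block with its underside's centre here lies flat in the open mouth, clear of the catch
- latch_mid (a point): on the channel floor at bed x = 58, y = 0 mm. A grey head, carrying the catch (on its left, +y) and the red pad (far end), is clamped anywhere along a 16 mm slot and its place is not measured: the latched block's centre is within 8 mm either way (along x) of this point, and must be found by feel. Catch end face: 50 mm nearer than the latched block's centre
- catch (a joint): brass gravity catch, rad: 0 down, about 0.27 riding on the block. Pivot level across the bed, 60 mm before its end face. Its nose hangs over the channel's left edge (y 31 to 44 mm), underside sloping down to +x, tip 8 mm above the floor: the block's leading edge lifts it (a few N). When the block's rear end is about 1 mm past the latched place it falls to 0 behind it
- pad (a joint): travel of the red sprung pad, m: 0 free, 0.010 its end; the block pushes it in. Spring: 3 N at first touch plus 1.2 N per mm. The catch drops with the pad in by about 4 mm (8 N, and friction of the block on top); latched, it stays in by about 3 mm; never push it in by more than 8.5 mm (13 N)
- gouge_a: carving gouge with an orange handle, lying beyond the block; bystander
- gouge_b: carving gouge with an orange handle, on the right; bystander
- gouge_c: carving gouge with an orange handle, lying on the robot's side of the block; bystander
- ink_tin: closed round ink tin, 84 mm wide, 55 mm high, white lid, black band; bystander
- blank: uncarved blank of pale wood 120 x 90 x 24 mm without a handle, on the right; bystander
- brayer: rubber inking roller with a wooden handle, on the right; bystander
Not all that is in view belongs to the job. Several things have the shape of the block; the one meant has the colours described above.

How it is judged:
By the outcome, as a careful person would: the job done as asked, in the order asked, and still so for the second after the job is handed in, with the robot touching nothing.
It also fails if it takes over 62 s, if anything falls off the work surface, if the arm or the gripper's body presses on something with over 40 N, if the wrist force passes 120 N, or if a joint passes its speed limit or range.

## Working session

There is one attempt and no reset: what is moved stays moved. The work goes in short steps, Python scripts to look and compute and a tool call to move; the robot and the scene stay as the last step left them, time stands still between calls to the robot, and variables do not carry over. Pictures are saved under pics/ and viewed, at most 10 in all, crops included, and the job is handed in when it is done.

Besides the shell and the picture viewer there is one more tool, called after "Request:" as name(argument=value, ...) on one line, values as JSON. play_rows: Moves the arm, as the interface text tells. Its arguments: {"type":"object","properties":{"increments":{"type":"array"},"grip_force":{"type":"number"}},"required":["increments"]}

```bash
ls; mkdir -p pics
cat > h.py <<'E'
import numpy as np,cv2
from workcell import telemetry,camera,calibration,workorder
from scipy.spatial.transform import Rotation as R
def cam(n):
    c=calibration(n);f=192/np.tan(np.radians(c["vertical_fov"])/2)
    if n=="wrist":
        o=telemetry.get_obs();print(o['ee_pos'],o['tcp_rot'])
        T=np.eye(4);T[:3,:3]=R.from_euler('xyz',o['tcp_rot'],degrees=True).as_matrix();T[:3,3]=o['ee_pos']
        T=T@np.array(c["hand_eye"])
    else:
        T=np.eye(4);r=R.from_rotvec(np.ravel(c["rvec"])).as_matrix();T[:3,:3]=r.T;T[:3,3]=-r.T@np.ravel(c["tvec"])
    return T,f,c["cx"],c["cy"]
def ray(C,uv,z):
    T,f,cx,cy=C;uv=np.atleast_2d(uv).astype(float)
    d=np.c_[(uv[:,0]-cx)/f,(uv[:,1]-cy)/f,np.ones(len(uv))]@T[:3,:3].T
    o=T[:3,3];return o+d*((z-o[2])/d[:,2])[:,None]
def cloud(C,D):
    T,f,cx,cy=C;v,u=np.mgrid[:384,:512]
    P=np.stack([(u-cx)/f*D,(v-cy)/f*D,D],-1);return P@T[:3,:3].T+T[:3,3]
def shot(n,name):
    C=cam(n);I,D=camera(n);cv2.imwrite(f"pics/{name}.png",I[:,:,::-1]);np.savez(f"/tmp/{name}.npz",I=I,D=D,T=C[0],k=C[1:])
    return C,I,D
def load(name):
    z=np.load(f"/tmp/{name}.npz");return (z['T'],*z['k']),z['I'],z['D']
E
python3 - <<'E'
from h import *
for n in("top","scene"):
    C,I,D=shot(n,n+"0");print(n,C[0].round(3),C[1:])
print(telemetry.get_obs());print(calibration("wrist"))
E
```

```text
pics
top [[-0.018 -0.985  0.172  0.32 ]
 [-0.999  0.023  0.032 -0.04 ]
 [-0.035 -0.171 -0.985  1.28 ]
 [ 0.     0.     0.     1.   ]] (np.float64(375.2217153171231), 256.0028348020326, 190.97868381497477)
scene [[ 0.156  0.558 -0.815  1.412]
 [ 0.988 -0.083  0.132 -0.154]
 [ 0.006 -0.826 -0.564  0.695]
 [ 0.     0.     0.     1.   ]] (np.float64(401.16748089060263), 253.82835574831714, 195.46366542824745)
{'time': 0.1, 'q': array([ 6.70938191e+01,  5.00859894e+00,  1.00387312e+01,  9.50997093e+01,
       -1.78685460e-03,  9.00004726e+01]), 'qd': array([ 0.0408206 , -0.08539445,  0.15529757,  0.01857103, -0.02082528,
        0.07705785]), 'joint_efforts': array([ 2.09909267e-04, -5.21562123e+01,  4.65653014e+01,  1.59375183e-02,
        1.56055171e-05,  3.03013913e-06]), 'ee_pos': array([0.21400862, 0.50645562, 0.24964536]), 'tcp_rot': array([-1.79930423e+02,  1.78742717e-03,  1.57093349e+02]), 'wrist_force': array([-0.04160484,  0.08043817,  0.50442326]), 'torque': array([0.02383775, 0.00971535, 0.04210548]), 'grasp_force': 0.0, 'opening': 0.08525855221175983}
{'vertical_fov': 70.5677387831886, 'cx': 255.0405196484885, 'cy': 190.47458018174183, 'hand_eye': array([[ 5.76939629e-04, -9.62970613e-01, -2.69605760e-01,
         6.75207128e-02],
       [ 9.99999439e-01,  3.16083800e-04,  1.01095724e-03,
         8.33891716e-04],
       [-8.88304099e-04, -2.69606192e-01,  9.62970255e-01,
        -1.23691308e-01],
       [ 0.00000000e+00,  0.00000000e+00,  0.00000000e+00,
         1.00000000e+00]])}
```

View pics/top0.png

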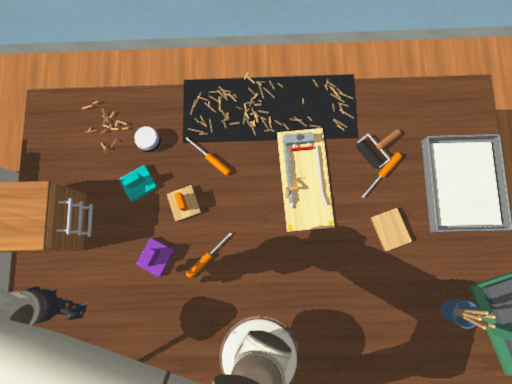

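View pics/scene0.png

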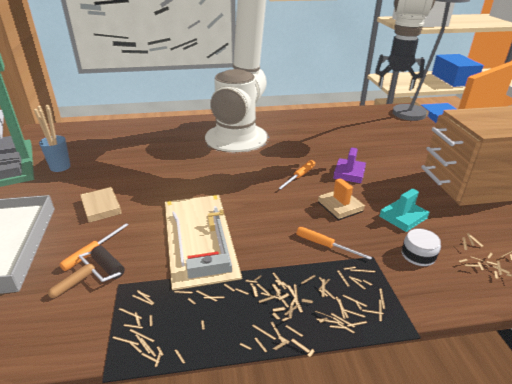

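The top view shows the block at about (183,203) with its orange handle at (181,201), and the bed at about (305,180), loading upward. Bystanders (teal, purple, gouges) are close to the block.

```bash
cat > m.py <<'E'
from h import *
def blk(n,box):
    C,I,D=load(n);P=cloud(C,D);u0,u1,v0,v1=box
    hsv=cv2.cvtColor(I,cv2.COLOR_RGB2HSV)
    m=np.zeros(D.shape,bool);m[v0:v1,u0:u1]=1;m&=D>0
    s=P[...,2]
    org=m&(hsv[...,0]<16)&(hsv[...,1]>190)&(hsv[...,2]>110)
    for nm,mm in(("handle",org&(s>.074)&(s<.095)),("top",m&(s>.018)&(s<.030)&~org)):
        Q=P[mm]
        if len(Q)<5: print(n,nm,len(Q));continue
        r=cv2.minAreaRect((Q[:,:2]*1000).astype(np.float32));print(n,nm,len(Q),"zmed",np.median(Q[:,2]).round(4),r)
E
python3 - <<'E'
from m import *
blk("top0",(163,205,182,226));blk("scene0",(318,366,176,218))
# bed
C,I,D=load("top0");P=cloud(C,D);hsv=cv2.cvtColor(I,cv2.COLOR_RGB2HSV)
m=np.zeros(D.shape,np.uint8);m[125:236,270:340]=1
w=((hsv[...,2]>150)&(m>0)).astype(np.uint8);w=cv2.morphologyEx(w,cv2.MORPH_CLOSE,np.ones((9,9)))
c=max(cv2.findContours(w,0,1)[0],key=cv2.contourArea)[:,0]
Q=ray(C,c,.010)[:,:2]*1000;print(cv2.minAreaRect(Q.astype(np.float32)))
C,I,D=load("scene0");P=cloud(C,D);hsv=cv2.cvtColor(I,cv2.COLOR_RGB2HSV)
m=np.zeros(D.shape,np.uint8);m[190:295,155:245]=1
w=((hsv[...,2]>150)&(m>0)).astype(np.uint8);w=cv2.morphologyEx(w,cv2.MORPH_CLOSE,np.ones((9,9)))
c=max(cv2.findContours(w,0,1)[0],key=cv2.contourArea)[:,0]
Q=ray(C,c,.010)[:,:2]*1000;print(cv2.minAreaRect(Q.astype(np.float32)))
E
```

```text
top0 handle 34 zmed 0.0814 ((503.60723876953125, 240.02688598632812), (49.51404571533203, 15.652719497680664), 3.3652970790863037)
top0 top 594 zmed 0.0235 ((505.8362121582031, 248.47386169433594), (100.28323364257812, 91.38052368164062), 18.967817306518555)
scene0 handle 2
scene0 top 507 zmed 0.0234 ((473.53826904296875, 289.2078857421875), (121.44464874267578, 221.4369354248047), 38.22774887084961)
((592.6839599609375, -166.28390502929688), (374.056640625, 163.3376922607422), 3.92901349067688)
((591.1179809570312, -176.3221435546875), (256.7843933105469, 391.21759033203125), 82.19750213623047)
```

Request:
play_rows(increments=[[[-25, -9, 0], [0, 0, -3], 0], [[-60, -21, 0], [0, 0, -7], 0], [[-95, -33, 0], [0, 0, -11], 0], [[-130, -45, 0], [0, 0, -15], 0], [[-165, -57, 0], [0, 0, -19], 0], [[-200, -69, 0], [0, 0, -23], 0], [[-235, -81, 0], [0, 0, -27], 0], [[-270, -93, 0], [0, 0, -31], 0], [[-305, -105, 0], [0, 0, -35], 0], [[-335, -115, 0], [0, 0, -38], 0], [[-360, -124, 0], [0, 0, -41], 0], [[-370, -128, 0], [0, 0, -42], 0], [[-370, -128, 0], [0, 0, -42], 0], [[-370, -128, 0], [0, 0, -42], 0], [[-370, -128, 0], [0, 0, -42], 0]])

```text
time: 1.6
ee_pos: [0.5045, 0.2453, 0.2502]
tcp_rot: [180.0, -0.0, -160.9]
wrist_force: [-0.3, -0.5, 0.9]
opening: 0.0854
grasp_force: 0.0
```

Run:
```python
from m import *
shot("wrist","w1");blk("w1",(0,512,0,384))
```

```text
[0.50452612 0.24526295 0.25022328] [ 1.79994607e+02 -1.45329011e-02 -1.60889891e+02]
w1 handle 0
w1 top 12816 zmed 0.0241 ((578.128662109375, 337.09088134765625), (616.792724609375, 526.075927734375), 2.9763357639312744)
```

View pics/w1.png

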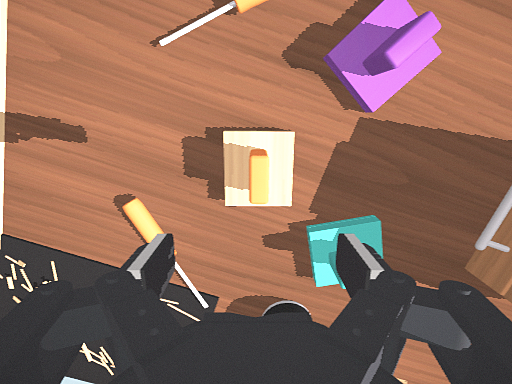

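The block at (258,168) is nearly aligned with the tool; its handle is at (259,176). The teal look-alike is at the lower right, clear of the fingers.

Run:
```python
from h import *
C,I,D=load("w1");P=cloud(C,D);hsv=cv2.cvtColor(I,cv2.COLOR_RGB2HSV)
m=np.zeros(D.shape,bool);m[118:222,205:315]=1
o=m&(hsv[...,1]>150)&(hsv[...,0]<25)&(P[...,2]>.035)
print(P[...,2][o].max())
for nm,mm in(("hand",o&(P[...,2]>.078)),("handall",o),("top",m&(P[...,2]>.020)&(P[...,2]<.028))):
    Q=P[mm];print(nm,len(Q),np.median(Q[:,2]),cv2.minAreaRect((Q[:,:2]*1000).astype(np.float32)))
# colour-based top outline
w=(m&(P[...,2]>.015)).astype(np.uint8);c=max(cv2.findContours(w,0,1)[0],key=cv2.contourArea)[:,0]
print(cv2.minAreaRect((ray(C,c,.024)[:,:2]*1000).astype(np.float32)), ray(C,[[258,192]],.03))
```

```text
0.08443107295948887
hand 65 0.08205069927441466 ((504.9884948730469, 241.4662322998047), (55.3084602355957, 16.215688705444336), 1.8656573295593262)
handall 145 0.0755810728491284 ((504.7189636230469, 241.49305725097656), (55.49761962890625, 17.302776336669922), 0.6736986041069031)
top 4084 0.024124381469552175 ((505.13909912109375, 250.65087890625), (99.23188781738281, 90.0771713256836), 18.821964263916016)
((504.9551086425781, 250.8760223388672), (98.45819854736328, 90.73185729980469), 19.132999420166016) [[0.53275859 0.25959126 0.03      ]]
```

Run:
```python
from h import *
C,I,D=load("w1");P=cloud(C,D);hsv=cv2.cvtColor(I,cv2.COLOR_RGB2HSV)
cv2.imwrite("pics/w1c.png",cv2.resize(I[115:225,205:315,::-1],None,fx=5,fy=5,interpolation=0))
m=np.zeros(D.shape,bool);m[118:222,210:310]=1
mm=m&(P[...,2]>.080)
v,u=np.where(mm);print(len(v),u.min(),u.max(),v.min(),v.max())
Q=P[mm];print(cv2.minAreaRect((Q[:,:2]*1000).astype(np.float32)),np.median(Q,0))
print(hsv[175,245:275].tolist()); print((P[175,245:275,2]*1000).round())
print((P[150,245:275,2]*1000).round(),(P[200,245:275,2]*1000).round())
```

```text
983 213 309 121 221
((484.9971923828125, 244.13536071777344), (96.5181655883789, 20.97074317932129), 18.85447883605957) [0.50217034 0.24955685 0.08392303]
[[15, 94, 227], [15, 98, 226], [14, 95, 223], [14, 108, 219], [11, 156, 223], [11, 174, 252], [17, 147, 255], [25, 120, 255], [26, 113, 255], [25, 115, 255], [25, 113, 255], [25, 112, 255], [26, 112, 255], [26, 111, 255], [26, 108, 255], [26, 110, 255], [26, 108, 255], [27, 106, 255], [27, 106, 255], [27, 104, 255], [27, 103, 255], [28, 96, 255], [29, 92, 255], [29, 83, 255], [30, 23, 255], [30, 6, 255], [30, 15, 255], [29, 21, 255], [29, 23, 255], [29, 22, 255]]
[ 25.  25.  24.  25.  25.  84.  84.  83.  85.  84.  84.  84.  84.  84.
  85.  84.  84.  84.  83.  83.  84.  84.  84. 374.  24.  23.  23.  25.
  24.  25.]
[24. 25. 23. 23. 23. 25. 32. 36. 40. 40. 39. 40. 40. 42. 39. 41. 42. 40.
 41. 41. 37. 32. 26. 25. 24. 24. 24. 25. 23. 24.] [ 23. 374.  23.  23.  25.  82.  83.  84.  84.  84.  84.  85.  84.  84.
  84.  84.  83.  86.  85.  84.  85.  84.  85.  81.  24.  25.  25.  23.
  24.  26.]
```

View pics/w1c.png

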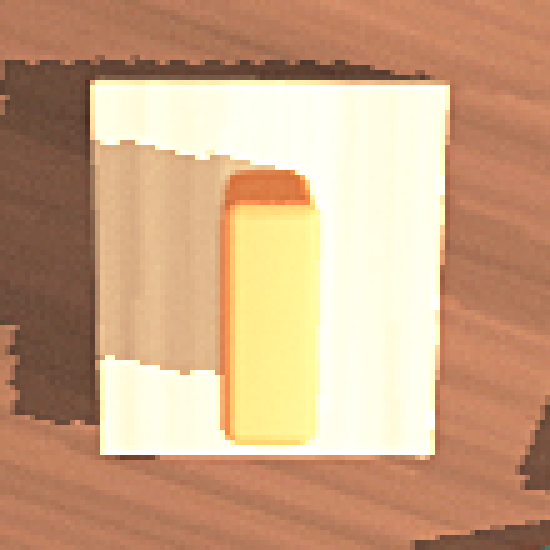

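Handle centre is ≈ (503, 250) mm, yaw ≈ 19°. Descending and gripping.

Request:
play_rows(increments=[[[-0.7, 5, 10], [0, 0, 0], 0], [[-0.7, 5, 35], [0, 0, 0], 0], [[-0.7, 5, 65], [0, 0, 0], 0], [[-0.7, 5, 95], [0, 0, 0], 0], [[-0.7, 5, 120], [0, 0, 0], 0], [[-0.7, 5, 145], [0, 0, 0], 0], [[-0.7, 5, 165], [0, 0, 0], 0], [[-0.7, 5, 178], [0, 0, 0], 0], [[-0.7, 5, 184], [0, 0, 0], 0], [[-0.7, 5, 184], [0, 0, 0], 0], [[-0.7, 5, 184], [0, 0, 0], 0.4], [[-0.7, 5, 184], [0, 0, 0], 0.7], [[-0.7, 5, 184], [0, 0, 0], 1], [[-0.7, 5, 184], [0, 0, 0], 1], [[-0.7, 5, 184], [0, 0, 0], 1], [[-0.7, 5, 184], [0, 0, 0], 1], [[-0.7, 5, 184], [0, 0, 0], 1], [[-0.7, 5, 184], [0, 0, 0], 1]], grip_force=60)

```text
time: 3.45
ee_pos: [0.5044, 0.2497, 0.0667]
tcp_rot: [-180.0, 0.0, -160.9]
wrist_force: [0.1, -2.8, 6.3]
opening: 0.0215
grasp_force: 60.6
```

Request:
play_rows(increments=[[[-0.7, 0, -5], [0, 0, 0], 1], [[-0.7, 0, -20], [0, 0, 0], 1], [[-0.7, 0, -45], [0, 0, 0], 1], [[-0.7, 0, -75], [0, 0, 0], 1], [[-0.7, 0, -105], [0, 0, 0], 1], [[-0.7, -10, -135], [0, 0, 0], 1], [[-1, -30, -165], [0, 0, 1], 1], [[-1, -60, -185], [0, 0, 3], 1], [[-1, -90, -190], [0, 0, 5], 1], [[-1, -120, -190], [0, 0, 7], 1], [[-1, -150, -190], [0, 0, 9], 1], [[-1, -180, -190], [0, 0, 11], 1], [[-2, -210, -190], [0, 0, 12], 1], [[-2, -240, -190], [0, 0, 13], 1], [[-2, -265, -190], [0, 0, 14], 1], [[-2, -280, -190], [0, 0, 15], 1], [[-2, -286, -190], [0, 0, 15], 1], [[-2, -286, -190], [0, 0, 15], 1], [[-2, -286, -190], [0, 0, 15], 1]])

```text
time: 5.35
ee_pos: [0.5993, -0.0191, 0.2564]
tcp_rot: [180.0, -0.0, -175.9]
wrist_force: [-0.6, -0.2, -4.8]
opening: 0.0213
grasp_force: 59.6
```

Run:
```python
from h import *
print(telemetry.get_obs()['wrist_force'],telemetry.get_obs()['opening'])
shot("wrist","w2")
```

```text
[-0.56263494 -0.19758172 -4.78396778] 0.021276064513072606
[ 0.59931571 -0.01911256  0.2564183 ] [ 1.79979086e+02 -1.03599169e-02 -1.75853933e+02]
```

View pics/w2.png

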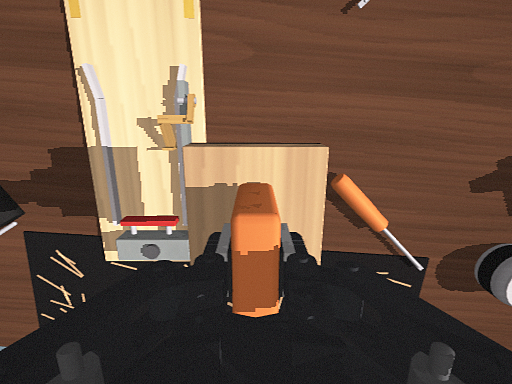

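Run:
```python
from h import *
C,I,D=load("w2");P=cloud(C,D)
print("floor z",np.median(P[20:60,100:150,2]),"table",np.median(P[20:100,300:330,2]))
h=P[...,2]
a=np.radians(4.0)
def fit(rows,fn,z,nm):
    q=[]
    for r in rows:
        u=fn(r)
        if u is not None:q.append(ray(C,[[u,r]],z)[0,:2]*1000)
    q=np.array(q);ok=np.ones(len(q),bool)
    for _ in range(4):
        k=np.polyfit(q[ok,0],q[ok,1],1);e=q[:,1]-np.polyval(k,q[:,0]);ok=abs(e)<max(2*e[ok].std(),.5)
    print(nm,len(q),ok.sum(),"ang",np.degrees(np.arctan(k[0])),"y@585",np.polyval(k,585),"rms",e[ok].std(),"x",q[:,0].min(),q[:,0].max())
# plywood top: height>6mm
def left(r):
    w=np.where((h[r,40:130]>.006)&(D[r,40:130]>0))[0];return 40+w[0]-.5 if len(w) else None
def right(r):
    w=np.where((h[r,150:260]>.0075)&(D[r,150:260]>0)&(h[r,150:260]<.013))[0];return 150+w[-1]+.5 if len(w) else None
fit(range(2,225),left,.010,"ply -y edge")
fit(range(2,62),right,.010,"ply +y edge")
# -y rail top
def rin(r):
    w=np.where((h[r,70:130]>.0215)&(h[r,70:130]<.027))[0];return 70+w[-1]+.5 if len(w)>3 else None
def rout(r):
    w=np.where((h[r,70:130]>.0215)&(h[r,70:130]<.027))[0];return 70+w[0]-.5 if len(w)>3 else None
fit(range(103,212),rin,.024,"-y rail inner");fit(range(103,212),rout,.024,"-y rail outer")
# +y rail inner edge (image-left edge of top)
def r2(r):
    w=np.where((h[r,170:186]>.0215)&(h[r,170:186]<.027))[0];return 170+w[0]-.5 if len(w)>1 else None
fit(range(150,220),r2,.024,"+y rail inner")
# held block top & handle
m=np.zeros(D.shape,bool);m[140:270,180:335]=1
Q=P[m&(h>.204)&(h<.224)];print("block",len(Q),np.median(Q[:,2]),cv2.minAreaRect((Q[:,:2]*1000).astype(np.float32)))
# flare corner & rail extents by height mask
Q=P[(h>.021)&(h<.027)&(np.arange(512)[None]<130)&(np.arange(512)[None]>70)&(np.arange(384)[:,None]<212)];print("rail x",np.percentile(Q[:,0],[0.5,99.5]))
# near edge of the ply at image: in top view
```

```text
floor z 0.009950534880970058 table 9.508366316046679e-05
ply -y edge 223 223 ang 3.9851864439623914 y@585 -246.9045960115794 rms 0.38272949755231184 x 420.71204057016877 703.0413049271616
ply +y edge 60 58 ang 4.005111437764148 y@585 -86.52118631876803 rms 0.37234322554438487 x 408.9994556240195 472.9833518337907
-y rail inner 109 101 ang 4.096652938226851 y@585 -212.26519467333287 rms 0.466449269865159 x 532.5717880830498 675.3407258032057
-y rail outer 109 108 ang 3.9679408382592944 y@585 -219.65651292604943 rms 0.3798974467033445 x 533.0270395079538 675.8450547102206
+y rail inner 70 67 ang 4.102953067915658 y@585 -120.92123717539192 rms 0.39032230891529557 x 584.2854494034144 681.9517995417136
block 10960 0.21378477559304115 ((591.591796875, -18.897193908691406), (82.53433990478516, 90.29361724853516), 4.277512073516846)
rail x [0.48867382 0.67473435]
```

The bed is at yaw 4.03° with its centreline at y = -166.6 (x=585), fitted from edges at columns 66–105 and ~205 and the rails. Catch nose is at about (178,118), pad at (150,221). Moving above the mouth and down.

Request:
play_rows(increments=[[[10, -10, 0], [0, 0, 0.2], 1], [[35, -34, 0], [0, 0, 0.2], 1], [[65, -63, 0], [0, 0, 0.2], 1], [[95, -92, 0], [0, 0, 0.2], 1], [[125, -121, 0], [0, 0, 0.2], 1], [[144, -140, 0], [0, 0, 0.2], 1], [[150, -146, 0], [0, 0, 0.2], 1], [[150, -146, 10], [0, 0, 0.2], 1], [[150, -146, 35], [0, 0, 0.2], 1], [[150, -146, 65], [0, 0, 0.2], 1], [[150, -146, 95], [0, 0, 0.2], 1], [[150, -146, 125], [0, 0, 0.2], 1], [[150, -146, 150], [0, 0, 0.2], 1], [[150, -146, 162], [0, 0, 0.2], 1], [[150, -146, 168], [0, 0, 0.2], 1], [[150, -146, 172], [0, 0, 0.2], 1], [[150, -146, 172], [0, 0, 0.2], 1], [[150, -146, 172], [0, 0, 0.2], 1]])

```text
time: 7.2
ee_pos: [0.4609, -0.1764, 0.0853]
tcp_rot: [-180.0, 0.1, -176.1]
wrist_force: [-0.1, -1.2, -3.6]
opening: 0.0213
grasp_force: 59.5
```

Run:
```python
from h import *
print(telemetry.get_obs()['wrist_force'])
shot("wrist","w3")
```

```text
[-0.07625759 -1.15643804 -3.62106395]
[ 0.46092642 -0.17644923  0.08529981] [-1.79962860e+02  8.09568737e-02 -1.76104180e+02]
```

View pics/w3.png

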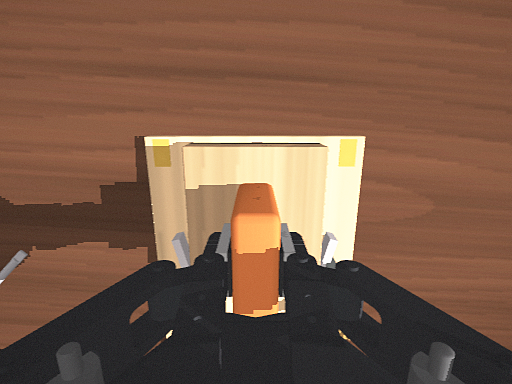

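The block hangs centred in the open mouth; the bed's near corners are at (145,136) and (365,136), flare ends at (181,245) and (331,245).

Run:
```python
from h import *
C,I,D=load("w3");P=cloud(C,D);h=P[...,2]
q=[]
for u in range(152,360,4):
    w=np.where((h[110:142,u]>.006)&(D[110:142,u]>0))[0]
    if len(w):q.append(ray(C,[[u,110+w[0]-.5]],.010)[0,:2]*1000)
q=np.array(q);k=np.polyfit(q[:,1],q[:,0],1);xm=np.polyval(k,-179);print("near edge x at y=-179",xm,"ang",np.degrees(np.arctan(-k[0])),"ox",xm+175*np.cos(np.radians(4.03)))
m=np.zeros(D.shape,bool);m[140:260,175:335]=1
Q=P[m&(h>.035)&(h<.050)];print(len(Q),np.median(Q[:,2]),cv2.minAreaRect((Q[:,:2]*1000).astype(np.float32)))
for r in(155,165):
  w=np.where((h[r]>.006)&(D[r]>0))[0];e=ray(C,[[w[0]-.5,r],[w[-1]+.5,r]],.01)[:,:2]*1000;print(e,e.mean(0))
  w=np.where((h[r]>.035)&(h[r]<.050))[0];e=ray(C,[[w[0]-.5,r],[w[-1]+.5,r]],.0425)[:,:2]*1000;print("blk",e,e.mean(0))
```

```text
near edge x at y=-179 408.5030972371403 ang 3.928870070819406 ox 583.0703903319729
10889 0.04266545125207516 ((450.8667297363281, -176.34664916992188), (77.64573669433594, 90.28230285644531), 3.9341015815734863)
[[ 428.04359614 -258.06233174]
 [ 417.12234479  -99.04611512]] [ 422.58297046 -178.55422343]
blk [[ 420.90860986 -223.31975017]
 [ 414.76135343 -133.81412215]] [ 417.83498165 -178.56693616]
[[ 435.46529294 -257.61773291]
 [ 424.53512132  -98.47250739]] [ 430.00020713 -178.04512015]
blk [[ 427.1022225  -222.72442624]
 [ 420.97777637 -133.551411  ]] [ 424.03999944 -178.13791862]
```

Request:
play_rows(increments=[[[0, 0, 3], [0, 0, 0], 1], [[0, 0, 6], [0, 0, 0], 1], [[0, 0, 7.5], [0, 0, 0], 1], [[0, 0, 8], [0, 0, 0], 1], [[0, 0, 8.3], [0, 0, 0], 1], [[0, 0, 8.3], [0, 0, 0], 1]])

```text
time: 7.85
ee_pos: [0.4603, -0.1764, 0.0767]
tcp_rot: [-180.0, 0.0, -176.1]
wrist_force: [-4.9, -0.6, 5.4]
opening: 0.0215
grasp_force: 61.0
```

Request:
play_rows(increments=[[[0, 0.4, -0.2], [0, 0, 0], 1], [[-2, 0.4, -0.3], [0, 0, 0], 1], [[-6, 0.4, -0.3], [0, 0, 0], 1], [[-10, 0.4, -0.3], [0, 0, 0], 1], [[-14, 0.4, -0.3], [0, 0, 0], 1], [[-18, 0.4, -0.3], [0, 0, 0], 1], [[-22, 0.4, -0.3], [0, 0, 0], 1], [[-26, 0.4, -0.3], [0, 0, 0], 1], [[-30, 0.4, -0.3], [0, 0, 0], 1], [[-34, 0.4, -0.3], [0, 0, 0], 1], [[-38, 0.5, -0.3], [0, 0, 0], 1], [[-42, 0.5, -0.3], [0, 0, 0], 1], [[-46, 0.5, -0.3], [0, 0, 0], 1], [[-50, 0.5, -0.3], [0, 0, 0], 1], [[-50, 0.5, -0.3], [0, 0, 0], 1]])

```text
time: 9.35
ee_pos: [0.51, -0.1725, 0.0768]
tcp_rot: [-180.0, -0.0, -176.1]
wrist_force: [-6.1, -1.8, 6.2]
opening: 0.0212
grasp_force: 61.2
```

Request:
play_rows(increments=[[[0, 0, -0.4], [0, 0, 0], 1], [[-3, 0, -0.5], [0, 0, 0], 1], [[-7, 0, -0.5], [0, 0, 0], 1], [[-11, 0, -0.5], [0, 0, 0], 1], [[-15, 0, -0.5], [0, 0, 0], 1], [[-19, 0, -0.5], [0, 0, 0], 1], [[-19, 0, -0.5], [0, 0, 0], 1]])

```text
time: 10.05
ee_pos: [0.5294, -0.1711, 0.0767]
tcp_rot: [180.0, 0.0, -176.1]
wrist_force: [-1.2, -0.5, 0.1]
opening: 0.021
grasp_force: 60.4
```

Request:
play_rows(increments=[[[-2, 0, 0], [0, 0, 0], 1], [[-4, 0, 0], [0, 0, 0], 1], [[-6, 0, 0], [0, 0, 0], 1], [[-8, 0, 0], [0, 0, 0], 1], [[-10, 0, 0], [0, 0, 0], 1], [[-12, 0, 0], [0, 0, 0], 1], [[-14, 0, 0], [0, 0, 0], 1], [[-16, 0, 0], [0, 0, 0], 1], [[-18, 0, 0], [0, 0, 0], 1], [[-20, 0, 0], [0, 0, 0], 1], [[-22, 0, 0], [0, 0, 0], 1], [[-24, 0, 0], [0, 0, 0], 1], [[-26, 0, 0], [0, 0, 0], 1], [[-28, 0, 0], [0, 0, 0], 1], [[-30, 0, 0], [0, 0, 0], 1], [[-32, 0, 0], [0, 0, 0], 1], [[-34, 0, 0], [0, 0, 0], 1], [[-36, 0, 0], [0, 0, 0], 1], [[-38, 0, 0], [0, 0, 0], 1], [[-40, 0, 0], [0, 0, 0], 1]])

```text
time: 12.05
ee_pos: [0.5692, -0.1684, 0.0768]
tcp_rot: [-180.0, -0.0, -176.1]
wrist_force: [-8.9, -1.9, 5.9]
opening: 0.0214
grasp_force: 61.1
```

Request:
play_rows(increments=[[[-2, 0.1, -0.3], [0, 0, 0], 1], [[-4, 0.1, -0.3], [0, 0, 0], 1], [[-6, 0.1, -0.3], [0, 0, 0], 1], [[-8, 0.1, -0.3], [0, 0, 0], 1], [[-10, 0.1, -0.3], [0, 0, 0], 1], [[-12, 0.1, -0.3], [0, 0, 0], 1], [[-14, 0.1, -0.3], [0, 0, 0], 1], [[-16, 0.1, -0.3], [0, 0, 0], 1], [[-18, 0.1, -0.3], [0, 0, 0], 1], [[-20, 0.1, -0.3], [0, 0, 0], 1], [[-22, 0.1, -0.3], [0, 0, 0], 1], [[-24, 0.1, -0.3], [0, 0, 0], 1], [[-26, 0.1, -0.3], [0, 0, 0], 1], [[-28, 0.1, -0.3], [0, 0, 0], 1], [[-30, 0.1, -0.3], [0, 0, 0], 1], [[-32, 0.1, -0.3], [0, 0, 0], 1], [[-34, 0.1, -0.3], [0, 0, 0], 1], [[-36, 0.1, -0.3], [0, 0, 0], 1], [[-38, 0.1, -0.3], [0, 0, 0], 1], [[-40, 0.1, -0.3], [0, 0, 0], 1]])

```text
time: 14.05
ee_pos: [0.6091, -0.1655, 0.0771]
tcp_rot: [180.0, -0.0, -176.1]
wrist_force: [0.1, -0.9, -4.3]
opening: 0.0215
grasp_force: 59.6
```

Request:
play_rows(increments=[[[-1, 0, 0], [0, 0, 0], 1], [[-2, 0, 0], [0, 0, 0], 1], [[-3, 0, 0], [0, 0, 0], 1], [[-4, 0, 0], [0, 0, 0], 1], [[-5, 0, 0], [0, 0, 0], 1], [[-6, 0, 0], [0, 0, 0], 1], [[-7, 0, 0], [0, 0, 0], 1], [[-8, 0, 0], [0, 0, 0], 1], [[-9, 0, 0], [0, 0, 0], 1], [[-10, 0, 0], [0, 0, 0], 1], [[-11, 0, 0], [0, 0, 0], 1], [[-12, 0, 0], [0, 0, 0], 1]])

```text
time: 15.25
ee_pos: [0.621, -0.1648, 0.0771]
tcp_rot: [-180.0, -0.0, -176.1]
wrist_force: [0.2, 1.0, -3.9]
opening: 0.0209
grasp_force: 59.6
```

Request:
play_rows(increments=[[[-1, 0, 0.1], [0, 0, 0], 1], [[-2, 0, 0.1], [0, 0, 0], 1], [[-3, 0, 0.1], [0, 0, 0], 1], [[-4, 0, 0.1], [0, 0, 0], 1], [[-5, 0, 0.1], [0, 0, 0], 1], [[-6, 0, 0.1], [0, 0, 0], 1]])

```text
time: 15.85
ee_pos: [0.627, -0.1644, 0.077]
tcp_rot: [-180.0, -0.0, -176.1]
wrist_force: [-0.3, 0.0, -4.1]
opening: 0.0215
grasp_force: 59.6
```

Request:
play_rows(increments=[[[-0.5, 0, 0], [0, 0, 0], 1], [[-1, 0, 0], [0, 0, 0], 1], [[-1.5, 0, 0], [0, 0, 0], 1], [[-2, 0, 0], [0, 0, 0], 1], [[-2.5, 0, 0], [0, 0, 0], 1], [[-3, 0, 0], [0, 0, 0], 1]])

```text
time: 16.45
ee_pos: [0.63, -0.1642, 0.077]
tcp_rot: [-180.0, 0.0, -176.1]
wrist_force: [-0.5, 0.0, -3.9]
opening: 0.021
grasp_force: 59.6
```

Run:
```python
from h import *
a=shot("scene","s1")[1];b=shot("top","t1")[1]
x=cv2.resize(a[180:300,150:260],None,fx=5,fy=5);y=cv2.resize(b[120:240,275:340],(325,600))
cv2.imwrite("pics/c1.png",cv2.resize(np.hstack([x,y]),None,fx=.9,fy=.9)[:,:,::-1])
```

```text
(no output)
```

View pics/c1.png

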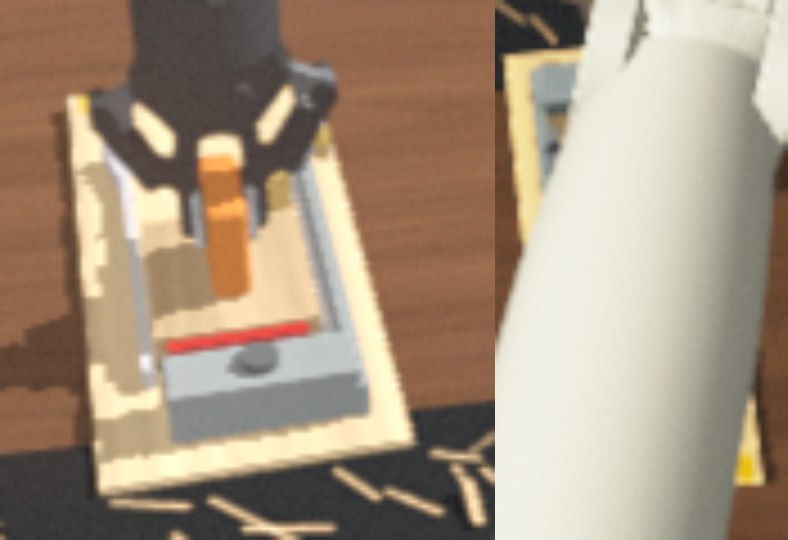

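The block's leading edge is nearly at the red pad (about (240,335) in the crop); the catch rides at about (275,185).

Request:
play_rows(increments=[[[-0.5, 0, 0], [0, 0, 0], 1], [[-1, 0, 0], [0, 0, 0], 1], [[-1.5, 0, 0], [0, 0, 0], 1], [[-2, 0, 0], [0, 0, 0], 1], [[-2, 0, 0], [0, 0, 0], 1]])

```text
time: 17.05
ee_pos: [0.6316, -0.164, 0.077]
tcp_rot: [-180.0, -0.0, -176.1]
wrist_force: [-4.4, -0.2, -0.8]
opening: 0.0213
grasp_force: 59.9
```

Request:
play_rows(increments=[[[-0.5, 0, 0], [0, 0, 0], 1], [[-1, 0, 0], [0, 0, 0], 1], [[-1.5, 0, 0], [0, 0, 0], 1], [[-2, 0, 0], [0, 0, 0], 1], [[-2, 0, 0], [0, 0, 0], 1]])

```text
time: 17.55
ee_pos: [0.6336, -0.1639, 0.077]
tcp_rot: [-180.0, -0.0, -176.1]
wrist_force: [-6.6, 0.1, -1.5]
opening: 0.0211
grasp_force: 60.0
```

Request:
play_rows(increments=[[[-0.5, 0, 0], [0, 0, 0], 1], [[-1, 0, 0], [0, 0, 0], 1], [[-1.5, 0, 0], [0, 0, 0], 1], [[-1.5, 0, 0], [0, 0, 0], 1]])

```text
time: 17.95
ee_pos: [0.6349, -0.1639, 0.077]
tcp_rot: [-180.0, -0.1, -176.1]
wrist_force: [-8.4, -1.9, -0.9]
opening: 0.0212
grasp_force: 60.1
```

```bash
cat > d.py <<'E'
from h import *
import sys
_,A,_=load("s1");C,B,D=shot("scene",sys.argv[1])
d=np.abs(A.astype(int)-B).sum(2)
for nm,X in(("s1",A),("now",B)):
    h=cv2.cvtColor(X,cv2.COLOR_RGB2HSV)[205:235,205:222]
    m=(h[...,0]>15)&(h[...,0]<30)&(h[...,1]>110)&(h[...,2]>90)
    v,u=np.where(m);print(nm,len(v),(u.mean()+205,v.mean()+205,v.min()+205,v.max()+205) if len(v) else "")
P=cloud(C,D);print((P[212:230,211,2]*1000).round())
P=cloud(load("s1")[0],load("s1")[2]);print((P[212:230,211,2]*1000).round())
E
python3 d.py s2
```

```text
s1 43 (np.float64(213.02325581395348), np.float64(219.67441860465115), np.int64(209), np.int64(225))
now 37 (np.float64(212.59459459459458), np.float64(218.7027027027027), np.int64(210), np.int64(225))
[114. 112. 113. 112. 111. 106. 104. 100.  50.  50.  45.  44.  40.  40.
  32.  33.  34.  34.]
[115. 114. 112. 110. 109. 105. 100.  52.  52.  50.  44.  42.  40.  38.
  34.  34.  33.  35.]
```

Request:
play_rows(increments=[[[-0.3, 0, 0], [0, 0, 0], 1], [[-0.6, 0, 0], [0, 0, 0], 1], [[-0.6, 0, 0], [0, 0, 0], 1], [[-0.6, 0, 0], [0, 0, 0], 1]])

```text
time: 18.4
ee_pos: [0.6353, -0.1638, 0.077]
tcp_rot: [-180.0, -0.1, -176.1]
wrist_force: [-7.9, -1.1, -0.7]
opening: 0.0214
grasp_force: 60.2
```

```bash
python3 d.py s3
```

```text
s1 43 (np.float64(213.02325581395348), np.float64(219.67441860465115), np.int64(209), np.int64(225))
now 35 (np.float64(213.65714285714284), np.float64(219.94285714285715), np.int64(210), np.int64(226))
[113. 113. 112. 114. 107. 108. 105. 101.  35.  35.  33.  33.  29.  35.
  31.  35.  33.  34.]
[115. 114. 112. 110. 109. 105. 100.  52.  52.  50.  44.  42.  40.  38.
  34.  34.  33.  35.]
```

Run:
```python
from h import *
o=[cv2.resize(load(n)[1][200:245,180:240],None,fx=6.5,fy=6.5) for n in("s2","s3")]
cv2.imwrite("pics/c3.png",np.hstack(o)[:,:,::-1])
```

```text
(no output)
```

View pics/c3.png

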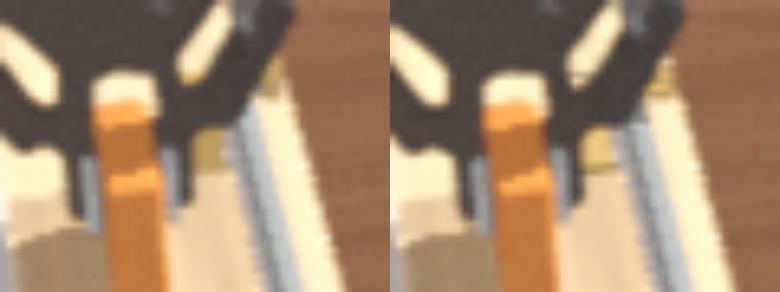

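The catch has dropped: in the right crop the brass nose at (600,150) sits lower, behind the block's rear edge. I'll ease back about 1 mm, release, and rise.

Request:
play_rows(increments=[[[0.4, 0, 0], [0, 0, 0], 1], [[0.8, 0, 0], [0, 0, 0], 1], [[1, 0, 0], [0, 0, 0], 1], [[1, 0, 0], [0, 0, 0], 1]])

```text
time: 18.85
ee_pos: [0.6345, -0.1639, 0.077]
tcp_rot: [-180.0, -0.1, -176.1]
wrist_force: [-6.7, -0.5, -0.6]
opening: 0.0214
grasp_force: 60.2
```

```bash
python3 d.py s4
```

```text
s1 43 (np.float64(213.02325581395348), np.float64(219.67441860465115), np.int64(209), np.int64(225))
now 35 (np.float64(213.57142857142858), np.float64(219.8), np.int64(210), np.int64(225))
[113. 115. 113. 114. 111. 108. 102. 102.  35.  33.  34.  32.  31.  39.
  35.  35.  34.  33.]
[115. 114. 112. 110. 109. 105. 100.  52.  52.  50.  44.  42.  40.  38.
  34.  34.  33.  35.]
```

Catch is still down. Backing a little further to load the catch, then releasing.

Request:
play_rows(increments=[[[0.3, 0, 0], [0, 0, 0], 1], [[0.6, 0, 0], [0, 0, 0], 1], [[0.6, 0, 0], [0, 0, 0], 1]])

```text
time: 19.2
ee_pos: [0.6342, -0.1639, 0.077]
tcp_rot: [-180.0, -0.0, -176.1]
wrist_force: [-6.3, -1.8, -1.6]
opening: 0.0215
grasp_force: 60.1
```

Request:
play_rows(increments=[[[0, 0, 0], [0, 0, 0], 0.7], [[0, 0, 0], [0, 0, 0], 0.5], [[0, 0, 0], [0, 0, 0], 0.4], [[0, 0, 0], [0, 0, 0], 0.4], [[0, 0, 0], [0, 0, 0], 0.4], [[0, 0, 0], [0, 0, 0], 0.4]])

```text
time: 19.8
ee_pos: [0.6345, -0.1638, 0.0771]
tcp_rot: [-180.0, 0.0, -176.1]
wrist_force: [-0.1, -0.1, 0.2]
opening: 0.051
grasp_force: 0.0
```

Request:
play_rows(increments=[[[0, 0, -5], [0, 0, 0], 0.4], [[0, 0, -20], [0, 0, 0], 0.4], [[0, 0, -45], [0, 0, 0], 0.4], [[0, 0, -75], [0, 0, 0], 0.4], [[0, 0, -105], [0, 0, 0], 0.4], [[0, 0, -135], [0, 0, 0], 0.4], [[20, 0, -160], [0, 0, 0], 0.4], [[50, 0, -170], [0, 0, 0], 0.4], [[50, 0, -170], [0, 0, 0], 0.4], [[50, 0, -170], [0, 0, 0], 0.4], [[50, 0, -170], [0, 0, 0], 0.4]])

```text
time: 20.9
ee_pos: [0.5849, -0.1672, 0.247]
tcp_rot: [180.0, 0.0, -176.1]
wrist_force: [1.0, -0.3, 0.3]
opening: 0.0515
grasp_force: 0.0
```

Run:
```python
from h import *
shot("wrist","w9")
```

```text
[ 0.58486453 -0.16718111  0.24704326] [ 1.79999158e+02  1.20288602e-02 -1.76103332e+02]
```

View pics/w9.png

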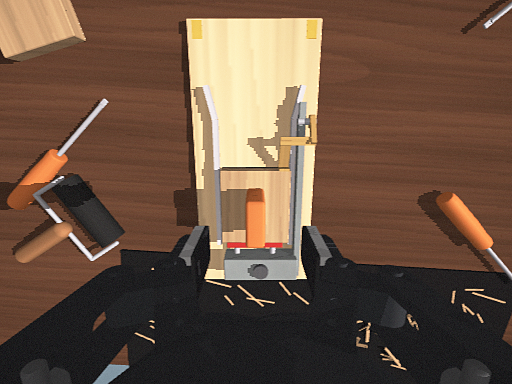

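The block lies in the bed between the red pad (255,245) and the catch nose (285,165), whose end face meets the block's rear edge. The gripper is clear.

```bash
python3 -c "
from workcell import workorder;print(workorder.job_done())"
```

```text
the job is handed in; nothing more can be done
None
```

The printing block is latched between the dropped catch and the red pad, the gripper is released and clear, and I handed the job in at about 21 s of the 62 s allowed.

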